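# Change the emery reel on the bench dispenser

### The arm

A 6-joint arm with a two-finger parallel gripper is mounted at the origin on the work surface. World frame = base frame: x ahead of the robot, y to its left, z up, the work surface at z = 0. Lengths are in m, angles in rad, forces in N, time in s.
With the tool pointing down it reaches from about 0.25 to 0.775 m from the base axis. Payload 4 kg.
Tool frame: the origin (TCP) lies midway between the tips of the shut fingers; the grasp point (between the pads) lies 19 mm behind it (grip_point_offset is the distance from the TCP to the grasp point, in m); z points along the fingers, y is the line along which they close (so a half turn about z gives the same grasp; the last joint's range is limited). The gripper opens to 94 mm and grips with 3 to 60 N. Pads are 16 mm wide; open, the fingers measure 119 mm over their backs; the gripper's body (75 mm by 177 mm) begins 78 mm behind the grasp point.
Start: joints at [-1.369, 0.087, 1.371, -0, 1.684, -0.103], TCP at [0.165, -0.525, 0.206] pointing down, gripper open.
Joint ranges: [-3.1, 3.1], [-0.76, 2.03], [0.27, 2.55], [-1.08, 4.22], [0.17, 2.65], [-2.57, 2.57]. Speed limits (rad/s): [2.79, 2.79, 3.14, 3.14, 3.14, 3.14].

### API

Orientations are given as [roll, pitch, yaw] about the fixed x, y, z axes, in that order (R = Rz(yaw) Ry(pitch) Rx(roll)).
In Python, from bench import * gives the robot as it stands.
- The arm moves only by the tool carry_out, never from a script. Its argument "commands" is a list of rows, each a list of 6 numbers: the shift along the tool's x, y, z in m, then the turn, a rotation vector about the tool's x, y, z in rad. In form: [[tx, ty, tz, rx, ry, rz], ...]. A call has exactly 5 rows; each row is the pose to reach, as a shift and turn from the pose commanded when the call began, along the tool's axes at that moment; what a row does not reach only later rows make up. A row lasts 1/10 s, in which the tool goes at most 50 mm and 8.59 degrees, less where a joint would pass 70% of its speed; a pose out of reach is approached as far as the arm can. A call with a gripper value outside its range is refused whole. "jaw" is the opening, from 0 (shut) to 1 (fully open), set as the call begins (left out, the last holds). The fingers move at their own pace and stop on an object; the grip force is fixed at half the most. Time passes only in rows, so rows that repeat a pose let the fingers close, or fill a call up. It gives the time, the measured TCP pose, the force, the opening and the grip force at its end, in the units of the state.
- get_obs(): the state, without advancing time (a new reading comes with each control period).
- snapshot(name): name is "scene" or "top" or "wrist"; returns a dict with "img" (480x640x3 uint8, red, green, blue), "range_z" (480x640 float32, m along the optical axis (not along the pixel's ray), 0 where there is no reading), "fx", "fy", "cx", "cy" (pixels), "R" (3x3) and "t" (3): a world point X has camera coordinates R X + t. Camera axes: x right, y down, z forward; pixel columns grow to the right and rows downward; lengths in m; the calibration is good to about 2 mm. A picture is of the moment at which its call begins.
- close_job(): hands the job in; it is judged then, once.
The state is a dict: "time": time; "joint_positions": joint angles; "qvel": joint speeds; "joint_torque": joint torques, N m; "tool_pos": TCP position; "ee_rot": TCP orientation; "wrist_force": force on the tool from outside, world axes, zero at the start; "wrist_torque": the same for the moment, N m; "width": finger opening in m; "finger_force": force on a finger pad.
Only numpy, scipy, OpenCV 4.12 (cv2) and the standard library are available. Lean on these libraries where they do the work, as an engineer would, in place of code of your own. Each camera call takes 0.05 s, during which the arm holds its last target. There are 200 camera calls.

### The job

The emery-tape reel on the dispenser is used up: first slide the bare empty reel up off the spindle and put it in the white scrap tray. Then lower the full reel, boss upwards, gently onto the spindle (do not let it drop), and press it down until its red seat plate is fully home. Leave the reel seated there and the other tools where they are.

Things in the scene. Friction and masses are not known exactly. Their poses are not given: they have to be found in the camera images.
- spindle: Fixed dispenser on the bench: round dark steel base, 130 mm diameter, 30 mm tall, with an upright bright steel spindle of 22 mm diameter at its centre, tip 108 mm above the bench; the top 12 mm taper to 10 mm diameter. Origin: centre of the base's underside, at bench level; z up along the spindle axis.
- spindle_tip (a point): Top of the spindle, on its axis, 108 mm above the bench.
- seat_plate (a joint): Height of the red seat plate that slides on the spindle, in m: 0 = up (plate top 62 mm above the bench, as at the start), growing as it is pushed down, 0.024 = fully home against its stop (plate top 38 mm above the bench, 8 mm above the base). Stiff: about 12 N moves it, a reel's weight does not; it stays where left.
- plate_top (a point): Centre of the top face of the red seat plate (disc of 68 mm diameter, 6 mm thick, concentric with the spindle); the reel stands on this face.
- full_reel: Full reel upright on the bench: yellow flanges 84 mm diameter (at 0-5 and 55-60 mm height), dark red-brown winding 76 mm diameter between, and on top a yellow boss to grip: tube 40 mm diameter, from 60 to 90 mm height. A 26 mm bore goes right through. 0.34 to 0.59 kg. Origin: centre of underside; z towards the boss. Once on the plate, the spindle tip stays inside the bore.
- full_reel_top (a point): Centre of the top of the full reel's boss (90 mm above its underside).
- empty_reel: The empty reel, at the start standing on the seat plate with the spindle through it: same reel (same sizes of flanges, boss and bore) but bare, with a grey hub of 40 mm diameter between the yellow flanges. About 0.12 kg. Origin: centre of the underside; z towards the boss.
- empty_reel_top (a point): Centre of the top of the empty reel's boss (90 mm above its underside).
- scrap_tray: White open steel scrap tray, fixed, 160 x 160 mm outside, 36 mm high, walls and floor 5 mm thick. Origin: centre of its underside at bench level; x and y along its sides.
- oil_can: Bystander: green oil can, 62 mm diameter, 125 mm tall, standing on the bench. Origin: centre of the underside.
- paste_tin: Bystander: closed round orange tin, 76 mm diameter, 34 mm tall, with a steel lid. Origin: centre of the underside.
- file: Bystander: file with a wooden handle, 190 mm long, lying on the bench along its own x axis. Origin about its middle at bench level.
There are look-alikes about, which are no part of the job. Of the things that look like the spindle, take the one that is farthest to the robot's left at the start.

How it is judged:
By the outcome, as a careful person would: the job done as asked, in the order asked, and still so for the second after the job is handed in, with the robot touching nothing.
It also fails if it takes over 54 s, if anything falls off the work surface, if the arm or the gripper's body presses on something with over 40 N, if the wrist force passes 120 N, or if a joint passes its speed limit or range.

## Working session

There is one attempt and no reset: what is moved stays moved. The work goes in short steps, Python scripts to look and compute and a tool call to move; the robot and the scene stay as the last step left them, time stands still between calls to the robot, and variables do not carry over. Pictures are saved under pics/ and viewed, at most 10 in all, crops included, and the job is handed in when it is done.

Besides the shell and the picture viewer there is one more tool, called after "Request:" as name([rows], argument=value, ...), one row to a line, values as JSON. carry_out: Moves the arm, as the interface text tells. Its arguments: {"type":"object","properties":{"commands":{"type":"array","items":{"type":"array","items":{"type":"number"}}},"jaw":{"type":"number"}},"required":["commands"]}

```bash
ls; mkdir -p pics; python3 - <<'E'
from bench import *
import cv2,numpy as np,pickle
o=get_obs();print(o)
d={}
for n in("scene","top"):
    s=snapshot(n);d[n]=s
    cv2.imwrite(f"pics/{n}0.png",s["img"][:,:,::-1])
pickle.dump(d,open("s0.pkl","wb"))
E
```

```text
pics
{'time': 0.0, 'joint_positions': array([-1.36911637e+00,  8.79184652e-02,  1.37224247e+00, -1.76627359e-05,
        1.68362045e+00, -1.03068158e-01]), 'qvel': array([ 0.0001958 , -0.00146516,  0.00067891,  0.00078004, -0.00123626,
       -0.00084773]), 'joint_torque': array([-1.19731820e-03, -3.40182853e+01, -3.02430260e+01,  7.15532689e-02,
        3.29330144e-02, -1.69049072e-04]), 'tool_pos': array([ 0.16492314, -0.52410588,  0.20433015]), 'ee_rot': array([-3.13941374e+00, -2.07726958e-04,  3.04745922e-01]), 'wrist_force': array([-0.82321687,  0.46900998,  0.20156497]), 'wrist_torque': array([-0.02373014, -0.00870245,  0.00472482]), 'finger_force': 0.0, 'width': 0.09388572335745218}
```

View pics/scene0.png

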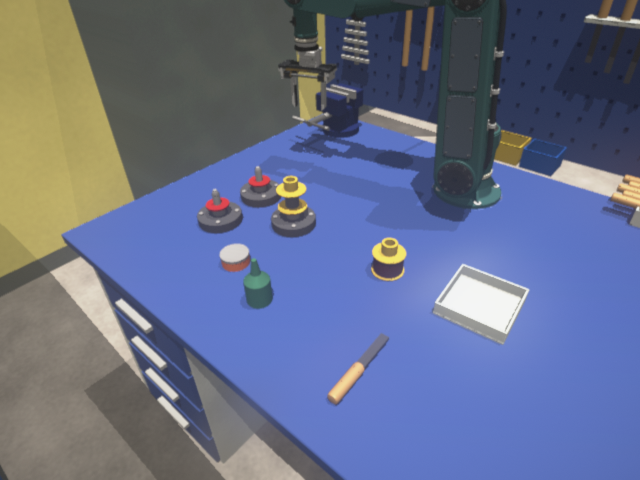

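View pics/top0.png

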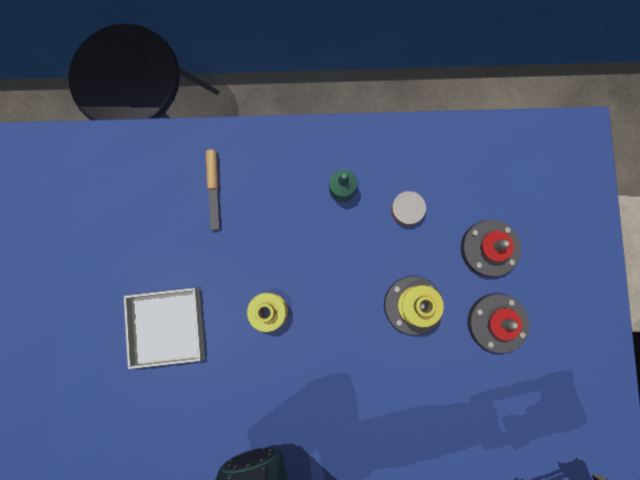

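The scene image shows three dispensers. In the top view, the one farthest to the robot's left is at (413,305) and carries the empty reel. The full reel is at (267,313), the tray at (165,328), the oil can at (343,184), the tin at (409,208) and the file at (213,190).

```bash
cat > h.py <<'E'
import numpy as np,cv2
def cloud(s):
    v,u=np.mgrid[0:480,0:640]; z=s["range_z"]
    P=np.stack([(u-s["cx"])/s["fx"]*z,(v-s["cy"])/s["fy"]*z,z],-1)
    return (P-s["t"])@s["R"]   # R^T (P-t)
def circ(p):
    A=np.c_[2*p,np.ones(len(p))];x=np.linalg.lstsq(A,(p**2).sum(1),rcond=None)[0]
    return x[:2],np.sqrt(x[2]+x[:2]@x[:2])
def mec(p):
    c,r=cv2.minEnclosingCircle((p*1000).astype(np.float32));return np.array(c)/1000,r/1000
E
python3 - <<'E'
from h import *;import pickle
d=pickle.load(open("s0.pkl","rb"));s=d["top"];W=cloud(s);I=s["img"].astype(int)
print("cam",-s["R"].T@s["t"])
def reg(u0,u1,v0,v1): 
    w=W[v0:v1,u0:u1].reshape(-1,3);i=I[v0:v1,u0:u1].reshape(-1,3);k=s["range_z"][v0:v1,u0:u1].ravel()>0;return w[k],i[k]
for n,b in dict(full=(240,295,288,340),empty=(380,450,270,340),tray=(118,210,282,375),can=(325,362,165,206),tin=(388,430,188,228),sp2=(458,525,215,280),sp3=(465,535,290,360)).items():
    w,i=reg(*b);h,e=np.histogram(w[:,2],bins=np.arange(-.01,.2,.006));print(n,[(round(a,3),int(c)) for a,c in zip(e,h) if c>5])
    for lo,hi in dict(full=[(.05,.07),(.08,.1)],empty=[(.02,.036),(.11,.13),(.14,.165)],tray=[(.028,.042),(.003,.01)],can=[(.05,.14)],tin=[(.025,.04)],sp2=[(.02,.036)],sp3=[(.02,.036)])[n]:
        p=w[(w[:,2]>lo)&(w[:,2]<hi)]
        if len(p)>5:
            print("  ",lo,len(p),"z",np.median(p[:,2]).round(4),"mec",mec(p[:,:2]),"rect",cv2.minAreaRect((p[:,:2]*1000).astype(np.float32)))
E
```

```text
cam [ 0.50696148 -0.110332    1.04082702]
full [(np.float64(-0.004), 1219), (np.float64(0.002), 498), (np.float64(0.008), 9), (np.float64(0.014), 7), (np.float64(0.032), 6), (np.float64(0.05), 13), (np.float64(0.056), 664), (np.float64(0.062), 220), (np.float64(0.068), 9), (np.float64(0.074), 18), (np.float64(0.08), 9), (np.float64(0.086), 131), (np.float64(0.092), 30)]
   0.05 898 z 0.0607 mec (array([0.47800543, 0.02201901]), 0.041794696807861326) rect ((477.7398986816406, 21.34514617919922), (81.25228118896484, 82.30684661865234), 43.70346450805664)
   0.08 170 z 0.0905 mec (array([0.47803445, 0.02191398]), 0.0198384952545166) rect ((477.02984619140625, 22.21485137939453), (38.641971588134766, 37.64059066772461), 88.59617614746094)
empty [(np.float64(-0.01), 8), (np.float64(-0.004), 1577), (np.float64(0.002), 572), (np.float64(0.008), 16), (np.float64(0.014), 21), (np.float64(0.02), 22), (np.float64(0.026), 848), (np.float64(0.032), 320), (np.float64(0.062), 81), (np.float64(0.068), 65), (np.float64(0.092), 12), (np.float64(0.098), 18), (np.float64(0.104), 38), (np.float64(0.11), 
[... 3127 characters left out ...]
7353515625), (128.01251220703125, 128.42933654785156), 83.13549041748047)
sp3 [(np.float64(-0.01), 10), (np.float64(-0.004), 1450), (np.float64(0.002), 549), (np.float64(0.008), 39), (np.float64(0.014), 46), (np.float64(0.02), 58), (np.float64(0.026), 1410), (np.float64(0.032), 505), (np.float64(0.056), 199), (np.float64(0.062), 470), (np.float64(0.068), 12), (np.float64(0.074), 12), (np.float64(0.08), 11), (np.float64(0.086), 14), (np.float64(0.092), 18), (np.float64(0.098), 36), (np.float64(0.104), 37)]
   0.02 1952 z 0.0307 mec (array([ 0.44033823, -0.49119424]), 0.06587383270263672) rect ((441.1255798339844, -490.6329040527344), (129.14544677734375, 128.9943389892578), 55.54444885253906)
```

Spindle at (0.485,-0.3035), full reel at (0.478,0.022) and tray at (0.448,0.257). Moving above the spindle and turning to yaw 0.

Request:
carry_out([
  [0.037,-0.0114,-0.01,0,0,0.061],
  [0.074,-0.0228,-0.02,0,0,0.122],
  [0.111,-0.0343,-0.03,0,0,0.183],
  [0.1486,-0.0457,-0.036,0,0,0.244],
  [0.1858,-0.0571,-0.036,0,0,0.305],
], jaw=1)

```text
time: 0.6
tool_pos: [0.3264, -0.4137, 0.2423]
ee_rot: [3.14, -0.001, -0.003]
wrist_force: [1.3, -0.2, -0.0]
width: 0.094
finger_force: 0.0
```

Request:
carry_out([
  [0.039,-0.0275,0,0,0,0],
  [0.079,-0.055,0,0,0,0],
  [0.119,-0.0825,0,0,0,0],
  [0.159,-0.11,0,0,0,0],
  [0.159,-0.11,0,0,0,0],
])

```text
time: 1.1
tool_pos: [0.4878, -0.3003, 0.2401]
ee_rot: [-3.139, -0.0, 0.008]
wrist_force: [0.1, -0.7, -0.3]
width: 0.094
finger_force: 0.0
```

```bash
python3 - <<'E'
from bench import *
from h import *
o=get_obs();print(o["tool_pos"],o["ee_rot"],o["qvel"].round(3),o["joint_positions"].round(2))
s=snapshot("wrist");cv2.imwrite("pics/w1.png",s["img"][:,:,::-1])
W=cloud(s);k=(s["range_z"]>0)
print("cam",-s["R"].T@s["t"],s["R"])
near=np.hypot(W[...,0]-.485,W[...,1]+.3035)
for lo,hi,r in((.146,.16,.03),(.115,.13,.055),(.024,.036,.08)):
    p=W[k&(W[...,2]>lo)&(W[...,2]<hi)&(near<r)]
    if len(p)>5: print(lo,len(p),np.median(p[:,2]),mec(p[:,:2]))
E
```

```text
[ 0.48783334 -0.30026057  0.24012244] [-3.13865506e+00 -8.71241228e-05  7.63249100e-03] [-0.08  -0.027  0.025 -0.073  0.018 -0.048] [-0.65  0.14  1.25  0.    1.76  0.91]
cam [ 0.57046079 -0.30034367  0.41917548] [[ 0.0073138  -0.99996609 -0.00378625]
 [-0.95993887 -0.00808158  0.28009292]
 [-0.28011402  0.00158603 -0.95996543]]
0.146 1378 0.15143160750849705 (array([ 0.48681494, -0.30334872]), 0.020006549835205077)
0.115 5843 0.12170372606680985 (array([ 0.48655991, -0.30330264]), 0.04204416656494141)
0.024 4470 0.029748579245967084 (array([ 0.48681738, -0.3031232 ]), 0.0648070068359375)
```

View pics/w1.png

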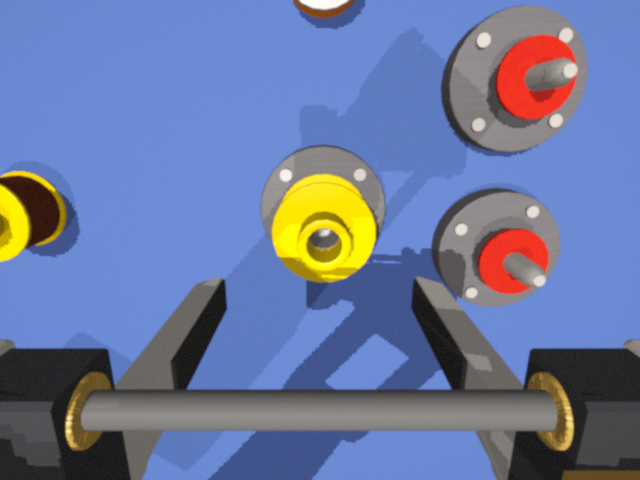

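The wrist view shows the boss centred between the fingers at (323,238), and the spindle at (0.4867,-0.3033). Descending most of the way.

Request:
carry_out([
  [0.002,0,0.02,0,0,0],
  [0.002,0,0.05,0,0,0],
  [0.002,0,0.075,0,0,0],
  [0.002,0,0.08,0,0,0],
  [0.002,0,0.08,0,0,0],
])

```text
time: 1.65
tool_pos: [0.4848, -0.3049, 0.1605]
ee_rot: [-3.14, 0.002, -0.002]
wrist_force: [0.9, 0.2, 0.8]
width: 0.0938
finger_force: 0.0
```

Request:
carry_out([
  [0.001,-0.0015,0.015,0,0,0],
  [0.001,-0.0015,0.028,0,0,0],
  [0.001,-0.0015,0.033,0,0,0],
  [0.001,-0.0015,0.033,0,0,0],
  [0.001,-0.0015,0.033,0,0,0],
])

```text
time: 2.15
tool_pos: [0.4873, -0.3031, 0.1287]
ee_rot: [3.141, -0.0, -0.0]
wrist_force: [-0.6, 0.5, 0.4]
width: 0.0939
finger_force: 0.0
```

Request:
carry_out([
  [0,0,0,0,0,0],
  [0,0,0,0,0,0],
  [0,0,0,0,0,0],
  [0,0,0,0,0,0],
  [0,0,0,0,0,0],
], jaw=0.3)

```text
time: 2.65
tool_pos: [0.4872, -0.303, 0.1286]
ee_rot: [3.141, -0.0, -0.0]
wrist_force: [-0.3, -0.1, 0.1]
width: 0.0574
finger_force: 0.0
```

Request:
carry_out([
  [0,0,0,0,0,0],
  [0,0,0,0,0,0],
  [0,0,0,0,0,0],
  [0,0,0,0,0,0],
  [0,0,0,0,0,0],
], jaw=0.2)

```text
time: 3.15
tool_pos: [0.4872, -0.3031, 0.1285]
ee_rot: [3.141, -0.0, -0.0]
wrist_force: [-0.2, -0.5, 0.6]
width: 0.0394
finger_force: 30.0
```

Gripped at 39.4 mm with 30 N. Lifting straight up.

Request:
carry_out([
  [0,0,-0.008,0,0,0],
  [0,0,-0.022,0,0,0],
  [0,0,-0.04,0,0,0],
  [0,0,-0.06,0,0,0],
  [0,0,-0.08,0,0,0],
])

```text
time: 3.65
tool_pos: [0.4873, -0.303, 0.2104]
ee_rot: [3.141, -0.001, -0.0]
wrist_force: [0.5, 0.2, -1.7]
width: 0.0392
finger_force: 30.0
```

Request:
carry_out([
  [0,-0.02,-0.005,0,0,0],
  [0,-0.055,-0.01,0,0,0],
  [-0.003,-0.095,-0.01,0,0,0],
  [-0.006,-0.135,-0.01,0,0,0],
  [-0.01,-0.175,-0.01,0,0,0],
])

```text
time: 4.15
tool_pos: [0.4765, -0.1253, 0.2186]
ee_rot: [-3.141, -0.0, 0.0]
wrist_force: [1.3, -0.1, -0.8]
width: 0.0388
finger_force: 30.0
```

Request:
carry_out([
  [-0.003,-0.04,0,0,0,0],
  [-0.006,-0.08,0,0,0,0],
  [-0.009,-0.12,0,0,0,0],
  [-0.012,-0.16,0,0,0,0],
  [-0.015,-0.2,0,0,0,0],
])

```text
time: 4.65
tool_pos: [0.4609, 0.0745, 0.2187]
ee_rot: [-3.141, -0.0, 0.0]
wrist_force: [1.9, -0.4, -1.2]
width: 0.039
finger_force: 30.0
```

Request:
carry_out([
  [-0.004,-0.04,0,0,0,0],
  [-0.008,-0.08,0,0,0,0],
  [-0.012,-0.12,0,0,0,0],
  [-0.014,-0.155,0.01,0,0,0],
  [-0.014,-0.18,0.03,0,0,0],
])

```text
time: 5.15
tool_pos: [0.4476, 0.2555, 0.1904]
ee_rot: [-3.139, -0.004, 0.003]
wrist_force: [0.0, -0.8, -1.0]
width: 0.0395
finger_force: 30.0
```

Request:
carry_out([
  [0,0,0.02,0,0,0],
  [0,0,0.05,0,0,0],
  [0,0,0.08,0,0,0],
  [0,0,0.1,0,0,0],
  [0,0,0.108,0,0,0],
])

```text
time: 5.65
tool_pos: [0.4455, 0.2519, 0.0778]
ee_rot: [3.14, 0.005, 0.001]
wrist_force: [-0.1, -0.6, -2.0]
width: 0.0392
finger_force: 30.0
```

Request:
carry_out([
  [0,0,0.002,0,0,0],
  [0,0,0.004,0,0,0],
  [0,0,0.006,0,0,0],
  [0,0,0.007,0,0,0],
  [0,0,0.008,0,0,0],
])

```text
time: 6.15
tool_pos: [0.4488, 0.2522, 0.0732]
ee_rot: [-3.141, -0.001, -0.0]
wrist_force: [0.9, -0.1, -1.6]
width: 0.0394
finger_force: 30.0
```

Request:
carry_out([
  [0,0,0.001,0,0,0],
  [0,0,0.002,0,0,0],
  [0,0,0.003,0,0,0],
  [0,0,0.003,0,0,0],
  [0,0,0.003,0,0,0],
])

```text
time: 6.65
tool_pos: [0.4488, 0.252, 0.0715]
ee_rot: [-3.141, -0.002, -0.0]
wrist_force: [-3.3, -2.5, 6.4]
width: 0.039
finger_force: 30.0
```

Touched the tray floor. Opening.

Request:
carry_out([
  [0,0,-0.001,0,0,0],
  [0,0,-0.001,0,0,0],
  [0,0,-0.001,0,0,0],
  [0,0,-0.001,0,0,0],
  [0,0,-0.001,0,0,0],
], jaw=0.8)

```text
time: 7.15
tool_pos: [0.4482, 0.252, 0.0702]
ee_rot: [3.141, 0.0, -0.0]
wrist_force: [-0.4, 0.2, 0.0]
width: 0.0741
finger_force: 0.0
```

Request:
carry_out([
  [0,0,-0.02,0,0,0],
  [0,0,-0.05,0,0,0],
  [0,0,-0.085,0,0,0],
  [0.005,0.03,-0.12,0,0,0],
  [0.01,0.07,-0.13,0,0,0],
], jaw=1)

```text
time: 7.65
tool_pos: [0.4602, 0.183, 0.2051]
ee_rot: [-3.139, -0.008, 0.003]
wrist_force: [0.9, 0.5, -0.8]
width: 0.094
finger_force: 0.0
```

Request:
carry_out([
  [0.005,0.045,0,0,0,0],
  [0.01,0.09,0,0,0,0],
  [0.015,0.13,0,0,0,0],
  [0.02,0.16,0,0,0,0],
  [0.02,0.16,0,0,0,0],
])

```text
time: 8.15
tool_pos: [0.4785, 0.0188, 0.2002]
ee_rot: [3.14, 0.0, -0.006]
wrist_force: [0.0, 0.6, -1.0]
width: 0.0938
finger_force: 0.0
```

Request:
carry_out([
  [0,0,0.01,0,0,0],
  [0,0,0.02,0,0,0],
  [0,0,0.02,0,0,0],
  [0,0,0.02,0,0,0],
  [0,0,0.02,0,0,0],
])

```text
time: 8.65
tool_pos: [0.4783, 0.0228, 0.1806]
ee_rot: [-3.142, -0.0, 0.001]
wrist_force: [-0.8, 0.4, 0.1]
width: 0.0944
finger_force: 0.0
```

```bash
cat >> h.py <<'E'
def look(name,x,y,bands):
    from bench import snapshot,get_obs
    s=snapshot("wrist");o=get_obs();cv2.imwrite(f"pics/{name}.png",s["img"][:,:,::-1])
    W=cloud(s);k=(s["range_z"]>0)&(np.hypot(W[...,0]-x,W[...,1]-y)<.09);print(o["time"],o["tool_pos"].round(4),o["ee_rot"].round(4),"q",o["joint_positions"].round(2))
    for lo,hi,r in bands:
        p=W[k&(W[...,2]>lo)&(W[...,2]<hi)&(np.hypot(W[...,0]-x,W[...,1]-y)<r)]
        if len(p)>5: print(lo,len(p),np.median(p[:,2]).round(4),mec(p[:,:2]))
E
python3 - <<'E'
from h import *
look("w2",.479,.022,[(.085,.1,.03),(.055,.067,.055)])
E
```

```text
8.7 [0.4784 0.0226 0.1808] [ 3.1415e+00 -7.0000e-04  1.0000e-03] q [-0.07 -0.07  1.57 -0.    1.63  1.5 ]
0.085 1334 0.0895 (array([0.47980203, 0.02257417]), 0.019872453689575194)
0.055 5771 0.0598 (array([0.47978253, 0.02252028]), 0.04192253112792969)
```

Request:
carry_out([
  [0.0015,0,0.02,0,0,0],
  [0.0015,0,0.05,0,0,0],
  [0.0015,0,0.08,0,0,0],
  [0.0015,0,0.1,0,0,0],
  [0.0015,0,0.105,0,0,0],
])

```text
time: 9.2
tool_pos: [0.4779, 0.0223, 0.073]
ee_rot: [-3.141, 0.005, 0.0]
wrist_force: [-0.0, 0.3, -0.7]
width: 0.0943
finger_force: 0.0
```

Request:
carry_out([
  [0,0,0.004,0,0,0],
  [0,0,0.008,0,0,0],
  [0,0,0.0095,0,0,0],
  [0,0,0.0095,0,0,0],
  [0,0,0.0095,0,0,0],
], jaw=0.6)

```text
time: 9.7
tool_pos: [0.4803, 0.022, 0.0667]
ee_rot: [3.141, -0.001, -0.0]
wrist_force: [-0.1, -0.3, -0.1]
width: 0.0579
finger_force: 0.0
```

Request:
carry_out([
  [0,0,0,0,0,0],
  [0,0,0,0,0,0],
  [0,0,0,0,0,0],
  [0,0,0,0,0,0],
  [0,0,0,0,0,0],
], jaw=0.2)

```text
time: 10.2
tool_pos: [0.4799, 0.0222, 0.0662]
ee_rot: [-3.141, -0.0, -0.0]
wrist_force: [-0.5, 1.1, 1.1]
width: 0.0397
finger_force: 30.0
```

Request:
carry_out([
  [0,0,0,0,0,0],
  [0,0,-0.008,0,0,0],
  [0,0,-0.025,0,0,0],
  [0,0,-0.05,0,0,0],
  [0,0,-0.08,0,0,0],
])

```text
time: 10.7
tool_pos: [0.478, 0.0219, 0.1447]
ee_rot: [3.141, 0.005, -0.0]
wrist_force: [0.3, -0.1, -4.2]
width: 0.04
finger_force: 30.0
```

Request:
carry_out([
  [0,0.005,-0.03,0,0,0],
  [0.001,0.025,-0.055,0,0,0],
  [0.002,0.055,-0.068,0,0,0],
  [0.002,0.09,-0.07,0,0,0],
  [0.003,0.125,-0.07,0,0,0],
])

```text
time: 11.2
tool_pos: [0.4824, -0.1042, 0.2164]
ee_rot: [3.141, 0.0, 0.0]
wrist_force: [1.2, -0.3, -4.0]
width: 0.0398
finger_force: 30.0
```

Request:
carry_out([
  [0.001,0.035,0,0,0,0],
  [0.002,0.075,0,0,0,0],
  [0.003,0.115,0,0,0,0],
  [0.004,0.15,0,0,0,0],
  [0.0045,0.175,0,0,0,0],
])

```text
time: 11.7
tool_pos: [0.4861, -0.2803, 0.2146]
ee_rot: [-3.141, 0.003, -0.002]
wrist_force: [-0.4, -0.2, -3.7]
width: 0.0399
finger_force: 30.0
```

Request:
carry_out([
  [0,0.015,0,0,0,0],
  [0,0.023,0,0,0,0],
  [0,0.0235,0,0,0,0],
  [0,0.0235,0,0,0,0],
  [0,0.0235,0,0,0,0],
])

```text
time: 12.2
tool_pos: [0.4874, -0.3002, 0.2162]
ee_rot: [-3.141, -0.0, 0.001]
wrist_force: [-0.2, -0.5, -4.3]
width: 0.0398
finger_force: 30.0
```

```bash
python3 - <<'E'
from h import *
look("w3",.487,-.303,[(.145,.16,.03),(.02,.036,.08),(.2,.213,.055),(.23,.245,.03)])
from bench import snapshot
s=snapshot("scene");cv2.imwrite("pics/s3.png",cv2.resize(s["img"][120:360,180:500,::-1],(640,480)))
W=cloud(snapshot("top"));
p=W[(abs(W[...,2]-.0307)<.01)&(np.hypot(W[...,0]-.485,W[...,1]+.3035)<.08)];print(len(p))
E
```

```text
12.25 [ 0.4874 -0.3003  0.2163] [-3.1416e+00 -3.0000e-04  1.4000e-03] q [-0.65  0.14  1.3   0.    1.71  0.92]
0.02 5728 0.0297 (array([ 0.48694571, -0.30301019]), 0.06498503875732421)
0.2 8826 0.2097 (array([ 0.48716333, -0.30019339]), 0.04207292175292969)
0.23 4946 0.2392 (array([ 0.4949711 , -0.30299112]), 0.02820403289794922)
622
```

View pics/w3.png

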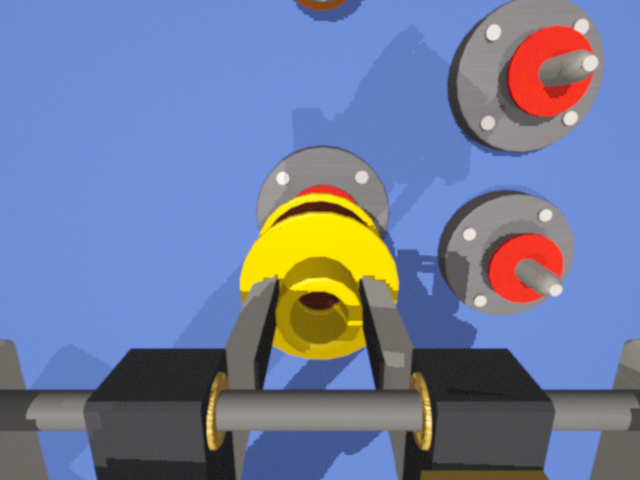

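View pics/s3.png

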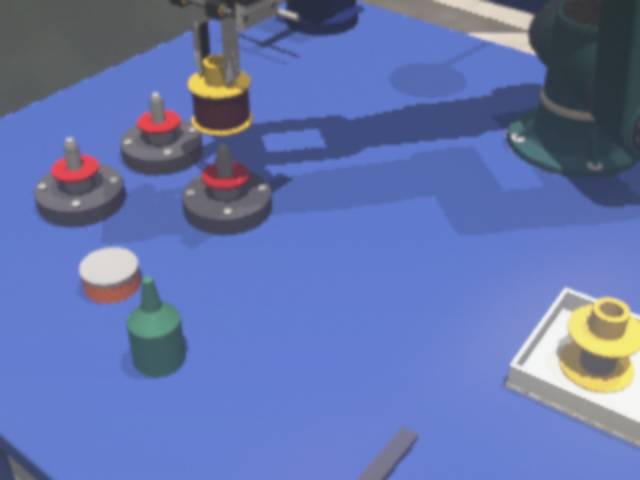

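The wrist view shows the held reel's flange centred at (320,285), above the base at (322,205). The two are 2.8 mm apart in y. The scene crop shows the empty reel upright in the tray. Correcting the offset and lowering to just above the tip.

Request:
carry_out([
  [-0.0003,0.0028,0.005,0,0,0],
  [-0.0003,0.0028,0.015,0,0,0],
  [-0.0003,0.0028,0.028,0,0,0],
  [-0.0003,0.0028,0.034,0,0,0],
  [-0.0003,0.0028,0.034,0,0,0],
])

```text
time: 12.85
tool_pos: [0.4859, -0.3036, 0.1794]
ee_rot: [-3.139, 0.004, -0.0]
wrist_force: [-0.5, 0.7, -4.2]
width: 0.0398
finger_force: 30.0
```

Request:
carry_out([
  [0,0,0,0,0,0],
  [0,0,0,0,0,0],
  [0,0,0,0,0,0],
  [0,0,0,0,0,0],
  [0,0,0,0,0,0],
])

```text
time: 13.35
tool_pos: [0.487, -0.3044, 0.1823]
ee_rot: [3.141, -0.0, -0.0]
wrist_force: [-0.4, -0.2, -3.6]
width: 0.0399
finger_force: 30.0
```

```bash
python3 - <<'E'
from h import *
look("w4",.487,-.303,[(.02,.036,.08),(.165,.182,.055)])
E
```

```text
13.4 [ 0.487  -0.3044  0.1823] [ 3.1412e+00 -4.0000e-04 -2.0000e-04] q [-0.66  0.15  1.35 -0.    1.64  0.91]
0.02 6723 0.0298 (array([ 0.48656445, -0.30337054]), 0.06508050537109375)
0.165 9100 0.1758 (array([ 0.48687949, -0.30433795]), 0.0419771614074707)
```

Request:
carry_out([
  [0,-0.0011,0.004,0,0,0],
  [0,-0.0011,0.009,0,0,0],
  [0,-0.0011,0.014,0,0,0],
  [0,-0.0011,0.018,0,0,0],
  [0,-0.0011,0.02,0,0,0],
])

```text
time: 13.9
tool_pos: [0.4865, -0.3029, 0.161]
ee_rot: [-3.141, 0.001, -0.0]
wrist_force: [-0.3, -0.6, -4.2]
width: 0.0395
finger_force: 30.0
```

The tip is in the bore with no contact. Continuing down.

Request:
carry_out([
  [0,0,0.006,0,0,0],
  [0,0,0.012,0,0,0],
  [0,0,0.019,0,0,0],
  [0,0,0.025,0,0,0],
  [0,0,0.028,0,0,0],
])

```text
time: 14.4
tool_pos: [0.4865, -0.3029, 0.1328]
ee_rot: [-3.141, 0.001, -0.0]
wrist_force: [-0.1, 0.3, -3.5]
width: 0.0396
finger_force: 30.0
```

Request:
carry_out([
  [0,0,0.001,0,0,0],
  [0,0,0.003,0,0,0],
  [0,0,0.005,0,0,0],
  [0,0,0.0065,0,0,0],
  [0,0,0.008,0,0,0],
])

```text
time: 14.9
tool_pos: [0.4872, -0.3034, 0.1281]
ee_rot: [3.14, -0.002, -0.0]
wrist_force: [-2.6, 1.7, 6.9]
width: 0.04
finger_force: 30.0
```

Resting on the plate. Pressing down.

Request:
carry_out([
  [0,0,0.003,0,0,0],
  [0,0,0.006,0,0,0],
  [0,0,0.009,0,0,0],
  [0,0,0.012,0,0,0],
  [0,0,0.015,0,0,0],
])

```text
time: 15.4
tool_pos: [0.4873, -0.3034, 0.1143]
ee_rot: [3.14, -0.002, -0.0]
wrist_force: [-4.1, 2.5, 7.6]
width: 0.0395
finger_force: 30.0
```

Request:
carry_out([
  [0,0,0.002,0,0,0],
  [0,0,0.004,0,0,0],
  [0,0,0.006,0,0,0],
  [0,0,0.008,0,0,0],
  [0,0,0.009,0,0,0],
])

```text
time: 15.9
tool_pos: [0.4873, -0.3034, 0.1051]
ee_rot: [3.14, -0.002, -0.0]
wrist_force: [-4.1, 2.5, 7.5]
width: 0.0398
finger_force: 30.0
```

Request:
carry_out([
  [0,0,0.001,0,0,0],
  [0,0,0.002,0,0,0],
  [0,0,0.003,0,0,0],
  [0,0,0.003,0,0,0],
  [0,0,0.003,0,0,0],
])

```text
time: 16.4
tool_pos: [0.4875, -0.3035, 0.1041]
ee_rot: [3.139, -0.003, -0.0]
wrist_force: [-5.2, 3.4, 13.2]
width: 0.0398
finger_force: 30.0
```

Request:
carry_out([
  [0,0,0.001,0,0,0],
  [0,0,0.002,0,0,0],
  [0,0,0.003,0,0,0],
  [0,0,0.004,0,0,0],
  [0,0,0.004,0,0,0],
])

```text
time: 16.9
tool_pos: [0.4878, -0.3035, 0.104]
ee_rot: [3.138, -0.005, 0.0]
wrist_force: [-9.1, 7.2, 25.5]
width: 0.0398
finger_force: 30.1
```

Solid against the stop (24 mm travelled, force 25 N). Relaxing, then opening.

Request:
carry_out([
  [0,0,-0.002,0,0,0],
  [0,0,-0.004,0,0,0],
  [0,0,-0.006,0,0,0],
  [0,0,-0.007,0,0,0],
  [0,0,-0.007,0,0,0],
])

```text
time: 17.4
tool_pos: [0.4873, -0.3034, 0.1041]
ee_rot: [3.14, -0.002, -0.0]
wrist_force: [-3.0, 2.4, 9.8]
width: 0.0395
finger_force: 30.0
```

Request:
carry_out([
  [0,0,0,0,0,0],
  [0,0,0,0,0,0],
  [0,0,0,0,0,0],
  [0,0,0,0,0,0],
  [0,0,0,0,0,0],
], jaw=0.8)

```text
time: 17.9
tool_pos: [0.4868, -0.3032, 0.1015]
ee_rot: [-3.141, 0.0, -0.0]
wrist_force: [0.9, 0.4, -0.3]
width: 0.0741
finger_force: 0.0
```

Request:
carry_out([
  [0,0,-0.01,0,0,0],
  [0,0,-0.03,0,0,0],
  [0,0,-0.06,0,0,0],
  [0,0,-0.1,0,0,0],
  [0,0,-0.13,0,0,0],
], jaw=1)

```text
time: 18.4
tool_pos: [0.4873, -0.3034, 0.2354]
ee_rot: [3.14, -0.003, -0.0]
wrist_force: [0.8, -0.1, -0.8]
width: 0.0935
finger_force: 0.0
```

Request:
carry_out([
  [-0.01,0,-0.01,0,0,0],
  [-0.02,0,-0.01,0,0,0],
  [-0.02,0,-0.01,0,0,0],
  [-0.02,0,-0.01,0,0,0],
  [-0.02,0,-0.01,0,0,0],
])

```text
time: 18.9
tool_pos: [0.4662, -0.3027, 0.2399]
ee_rot: [-3.139, 0.003, -0.0]
wrist_force: [-0.1, -0.4, -0.5]
width: 0.094
finger_force: 0.0
```

```bash
python3 - <<'E'
from h import *
look("w5",.487,-.303,[(.115,.14,.03),(.085,.11,.055),(.02,.036,.08)])
from bench import snapshot
s=snapshot("scene");cv2.imwrite("pics/s5.png",cv2.resize(s["img"][120:360,180:500,::-1],(640,480)))
E
```

```text
18.95 [ 0.4664 -0.3028  0.2402] [-3.1396e+00  2.3000e-03 -2.0000e-04] q [-0.68  0.1   1.29  0.    1.76  0.89]
0.115 1343 0.1273 (array([ 0.48691547, -0.30288284]), 0.02011918830871582)
0.085 6024 0.0977 (array([ 0.486918  , -0.30287579]), 0.04191836547851562)
0.02 4882 0.0297 (array([ 0.48653745, -0.30316241]), 0.06486324310302734)
```

View pics/s5.png

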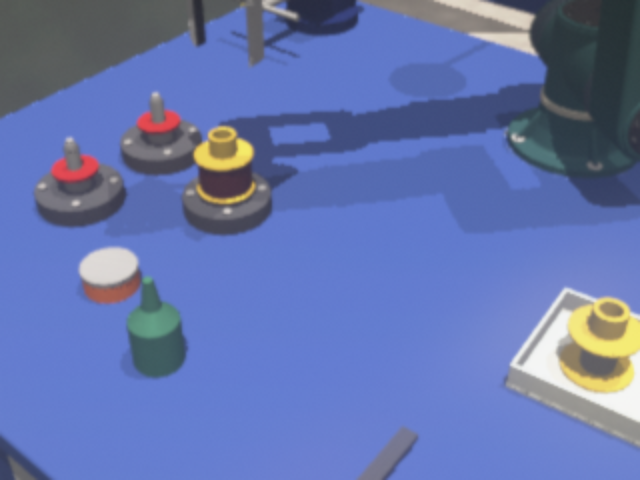

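The scene crop shows the full reel seated low on the left-most dispenser at (225,175) and the empty reel upright in the tray at (605,345), with the other tools where they were. The flange top is at 98 mm, so the plate is fully home.

```bash
python3 -c "
from bench import *
print(close_job())"
```

```text
the job is handed in; nothing more can be done
None
```

The empty reel is in the scrap tray, the full reel is seated boss-up on the left-most spindle with its plate fully home (24 mm travel, flange top at 98 mm), and the job was handed in at about 19 s.

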